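# Balance a lopsided collection mallet on a one-point photo stand

### The job

In the museum store, get the mallet ready for its photograph: first set the grey cap onto the rim of the blue tube stand so that it sits fully down and level, then pick the mallet up off its foam pad near its balance point, carry it level, and lay it gently across the cap's orange-padded bar so that it rests there balanced and level on its own. Where the mallet balances is not known and differs every time, so try a small lift and shift the grip before carrying it; do not let it tip steeply, and leave the jar, carton and brush where they are.

Things in the scene. Friction and masses are not known exactly. Their poses are not given: they have to be found in the camera images.
- mallet_mid (a point): Centre of the loose mallet, half-way along its 200 mm, 18 mm above its flat underside. x along it to the head, z up. Dark handle x -100 to +60 mm, 36 high, 22 wide (y), 28 over two 8 mm beads along its sides whose crests, 25 mm above the underside, take the grip; brass butt x -101 to -83, 30 wide, 37 high; paler banded head x +60 to +100, 56 wide, 46 high. Starts flat on the pad.
- mallet: Whole mallet, 0.4-0.95 kg; origin on its underside, 18 mm below its centre. Head and butt hide unknown weights: it balances on the handle between x = -27 and +40 mm. Handle slippery (friction 0.45): in a light grip (20 N) more than some 20 mm off balance it pivots, heavy end sinking; in a firm one (60 N or more) it stays, and the wrist moment tells the offset.
- pad: White foam pad the mallet starts on, 250 x 110 x 20 mm (x, y, z), fixed to the table. Origin: centre of its underside; its top is 20 mm up.
- stand_rim (a point): Centre of the open top rim of the blue tube stand, 70 mm above the table, z up. Tube 80 mm outside and 72 mm inside diameter, on a dark round foot of 112 mm diameter, 8 mm high; fixed to the table.
- cap_bar (a point): Centre of the bar on top of the grey cap, half-way up. Bar: plywood, orange pad on its top face, 22 wide (x), 60 long (y), 30 mm high, so its top is 15 mm above this point. Seated, this point is 23 mm above the rim centre. The mallet is to lie across the bar (mallet x along bar x, either way round): it stays only if its balance point is over the bar's 22 mm width.
- cap: Whole cap, loose, 0.25 kg; starts upright on the table. Origin: centre of its plug's foot, 33 mm below the bar's centre, same axes. Round plug 10 mm deep, 66 mm diameter tapering to 56 at the foot; it drops into the tube with 3 mm play all round. Above it a disc, 84 mm diameter, 8 mm thick, that rests on the rim; then the bar. It may be set at any yaw.
- jar: Bystander: amber glass jar with black cap, 56 mm diameter, 85 mm high; origin at the centre of its underside. Leave it alone.
- carton: Bystander: cardboard carton 110 x 80 x 60 mm; origin at the centre of its underside. Leave it alone.
- brush: Bystander: dusting brush lying on the table beyond the work, handle along its -x. Leave it alone.
Not all that is in view belongs to the job. Leave any turquoise look-alike of the cap alone. Of the things that look like the mallet, the smaller one is meant.

How it is judged (in metres and radians):
On the way, in this order (a step that is already met when the one before it is completed fails the run):
1. the cap sits fully down and level on the stand's rim, let go of (horizontal distance between cap_bar and stand_rim below 0.006 m and z of cap_bar in the frame of stand_rim between 0.02 and 0.0258 m and angle between cap_bar's own z axis and vertical below 0.04 rad and contact force between the fingers and cap below 0.1 N), for 0.2 s.
2. the mallet is off its pad, lifted clear (its centre over 100 mm above the table) and level within about 7 degrees (height (world z) of mallet_mid above 0.1 m and angle between mallet_mid's own z axis and vertical below 0.12 rad and contact force between mallet and pad below 0.05 N and contact force between mallet and cap below 0.05 N), for 0.3 s.
At the end, for the whole second after the job is handed in: Cap on the rim: centred within 6 mm, bar centre 20 to 25.8 mm above the rim, level within 0.04 rad. Mallet at rest on the bar alone: level within 0.08 rad, centre 28.5 to 37.5 mm above the bar's centre and within 65 mm of it sideways, across the bar within 0.6 rad (horizontal distance between cap_bar and stand_rim below 0.006 m and z of cap_bar in the frame of stand_rim between 0.02 and 0.0258 m and angle between cap_bar's own z axis and vertical below 0.04 rad and angle between mallet_mid's own z axis and vertical below 0.08 rad and z of mallet_mid in the frame of cap_bar between 0.0285 and 0.0375 m and horizontal distance between mallet_mid and cap_bar below 0.065 m and angle between the x axis of mallet_mid and the x axis of cap_bar, either way round below 0.6 rad and contact force between mallet and cap above 0.5 N and linear speed of mallet below 0.02 m/s and angular speed of mallet below 0.1 rad/s); the robot touches nothing.
It fails at once if the mallet is tipped steeply (more than 0.5 rad) (angle between mallet_mid's own z axis and vertical above 0.5 rad).
It fails at once if the mallet hits or is pressed on the cap with more than 60 N (contact force between mallet and cap above 60 N).
It fails at once if the jar is moved more than 30 mm (distance of jar from where it was at the start of the episode above 0.03 m).
It fails at once if the carton is moved more than 30 mm (distance of carton from where it was at the start of the episode above 0.03 m).
It fails at once if the brush is moved more than 30 mm (distance of brush from where it was at the start of the episode above 0.03 m).
It also fails if it takes over 72 s, if anything falls off the work surface, if the arm or the gripper's body presses on something with over 40 N, if the wrist force passes 120 N, or if a joint passes its speed limit or range.

### The arm

A 6-joint arm with a two-finger parallel gripper is mounted at the origin on the work surface. World frame = base frame: x ahead of the robot, y to its left, z up, the work surface at z = 0. Lengths are in mm, angles in degrees, forces in N, time in s.
With the tool pointing down it reaches from about 350 to 850 mm from the base axis. Payload 8.1 kg.
Tool frame: the origin (TCP) lies on the centre line of the jaws, within the pads' length; the fingertips stand 25 mm ahead of it and the grasp point (between the pads) lies 6 mm ahead of it; x points along the fingers, z is the direction in which the jaws open and shut, and the axes are right-handed (so a half turn about x gives the same grasp; the last joint's range is limited). The gripper opens to 85 mm and grips with 20 to 120 N. Pads are 22 mm wide; open, the fingers measure 114 mm over their backs; the gripper's body (76 mm by 85 mm) begins 54 mm behind the grasp point. The pads swing forward as they close: fully open they stand 13 mm farther back than shut.
Start: joints at [-78.69, 7.471, 85.268, -0, 87.261, -4.893], TCP at [167.448, -576.166, 256.292] pointing down, gripper open.
Joint ranges: [-169.43, 169.43], [-51.17, 129.36], [1.28, 143.12], [-76.62, 256.62], [0, 156.53], [-152.29, 152.29]. Speed limits (degrees/s): [136.94, 136.94, 159.86, 180, 180, 180].

### API

Orientations are given as [roll, pitch, yaw] about the fixed x, y, z axes, in that order (R = Rz(yaw) Ry(pitch) Rx(roll)).
In Python, from plant import manip, optics gives the robot as it stands.
- The arm moves only by the tool jog_arm, never from a script. Its argument "increments" is a list of rows, each a list of 3 entries, a list of its own where there are three numbers: the closure, from 0 (fully open) to 1 (shut), then the shift along the tool's x, y, z in mm, then the turn about the tool's x in rad. In form: [[grip, [x, y, z], turn], ...]. A call has 1 to 12 rows; each row shifts and turns the commanded pose from where the row before left it, along the tool's axes as they then stand; what a row does not reach is not made up. A row lasts 1/8 s, in which the tool goes at most 62.5 mm and 10.7 degrees, less where a joint would pass 70% of its speed; a pose out of reach is approached as far as the arm can. A call is refused whole if a number of a shift passes 62.5 or a number of a turn 0.188, either way. A call with a gripper value outside its range is refused whole. The fingers move at their own pace and stop on an object; "force" is the grip in N (left out, the last holds). Time passes only in rows, so rows that do not move let the fingers close. It gives the time, the measured TCP pose, the force and the opening at its end, in the units of the state.
- manip.read_state(): the state, without advancing time (a new reading comes with each control period).
- optics.capture(name): name is "side" or "top"; returns the picture (400x640x3 uint8, red, green, blue); there is no depth.
- optics.get_calibration(name): a dict with "K" (3x3 intrinsics, pixels), "T" (4x4, takes a point from camera to world coordinates). Camera axes: x right, y down, z forward; pixel columns grow to the right and rows downward; lengths in mm; the calibration is good to about 2 mm. A picture is of the moment at which its call begins. get_calibration takes no time and is no camera call.
- manip.finish_job(): hands the job in, once; it reports no verdict.
The state is a dict: "time_s": time; "joints": joint angles; "qvel": joint speeds; "effort": joint torques, N m; "tcp_pos": TCP position; "orientation": TCP orientation; "force": force on the tool from outside, world axes, zero at the start; "ft_torque": the same for the moment, N m; "opening": finger opening in mm.
Only numpy, scipy, OpenCV 4.12 (cv2) and the standard library are available. Lean on these libraries where they do the work, as an engineer would, in place of code of your own. Each camera call takes 0.05 s, during which the arm holds its last target.

## Working session

There is one attempt and no reset: what is moved stays moved. The work goes in short steps, Python scripts to look and compute and a tool call to move; the robot and the scene stay as the last step left them, time stands still between calls to the robot, and variables do not carry over. Pictures are saved under pics/ and viewed, and the job is handed in when it is done.

Besides the shell and the picture viewer there is one more tool, called after ">>>" as a command line: name --argument value ..., lists and objects as JSON in quotes. jog_arm: Moves the arm, as the interface text tells. Its arguments: {"type":"object","properties":{"increments":{"type":"array"},"force":{"type":"number"}},"required":["increments"]}

```bash
mkdir -p pics; ls; python3 - <<'E'
from plant import manip, optics
import cv2
for n in ("side","top"):
    im=optics.capture(n); cv2.imwrite(f"pics/{n}0.png",im[:,:,::-1])
    c=optics.get_calibration(n); print(n,c["K"],c["T"])
print(manip.read_state())
E
```

```text
pics
side [[479.93220641   0.         323.76124627]
 [  0.         479.93220641 204.03856547]
 [  0.           0.           1.        ]] [[-9.29633330e-01 -2.63323532e-01  2.57764599e-01  2.26028635e+02]
 [-3.67997097e-01  6.99463005e-01 -6.12641527e-01  7.46376156e+02]
 [-1.89738702e-02 -6.64388608e-01 -7.47146418e-01  1.01624546e+03]
 [ 0.00000000e+00  0.00000000e+00  0.00000000e+00  1.00000000e+00]]
top [[392.86436085   0.         319.35835043]
 [  0.         392.86436085 198.44428942]
 [  0.           0.           1.        ]] [[ 5.12954470e-03 -9.97704451e-01  6.75241945e-02  4.78790136e+02]
 [-9.99863281e-01 -6.17868994e-03 -1.53376589e-02  3.08943703e+00]
 [ 1.57196616e-02 -6.74362874e-02 -9.97599739e-01  1.11707461e+03]
 [ 0.00000000e+00  0.00000000e+00  0.00000000e+00  1.00000000e+00]]
{'time_s': 0.1, 'joints': array([-7.86902727e+01,  7.51102862e+00,  8.53238663e+01,  6.12228099e-04,
        8.72633211e+01, -4.89289539e+00]), 'qvel': array([-0.0042131 , -0.13828563, -0.18678556, -0.09309185,  0.00476223,
        0.1348438 ]), 'effort': array([ 9.65095933e-04, -5.70953214e+01, -5.01941299e+01, -3.61366574e-04,
        8.18056025e-03, -2.22783029e-05]), 'tcp_pos': array([ 167.35549349, -575.70008347,  255.33881045]), 'orientation': array([174.75039357,  89.90178212, 100.95298649]), 'force': array([ 0.66050254, -0.24653773, -0.54252738]), 'ft_torque': array([0.0041412 , 0.05846115, 0.04654428]), 'opening': 85.70256374209241}
```

View pics/side0.png

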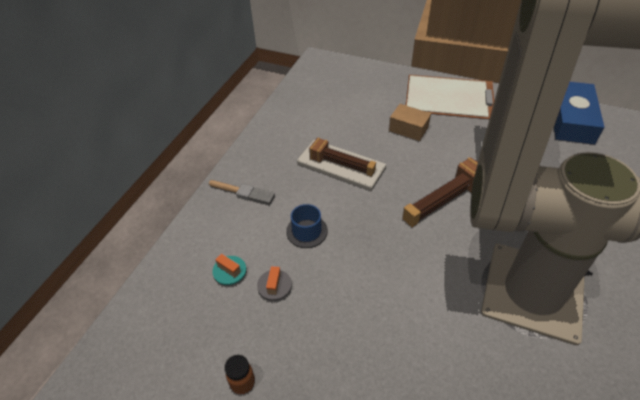

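View pics/top0.png

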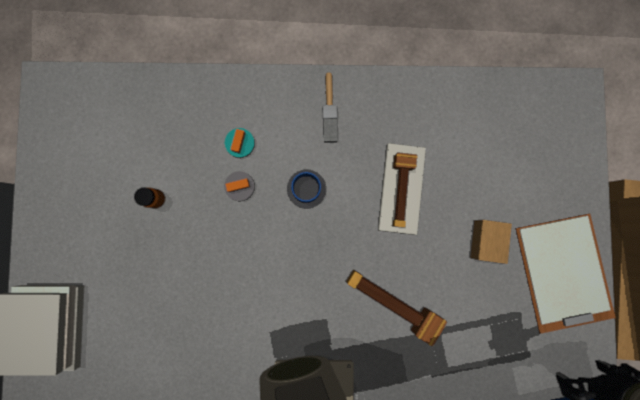

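The top view shows the grey cap at (240,187), its turquoise look-alike at (239,142) and the stand at (306,188). The small mallet lies on the white pad at (403,190), and a larger mallet lies on the bare table at (400,305). The grey cap and the pad mallet fit the description. Next I'll check them in enlarged crops.

```bash
python3 - <<'E'
import cv2
t=cv2.imread("pics/top0.png"); s=cv2.imread("pics/side0.png")
def crop(im,x0,y0,x1,y1,k,n):
    c=cv2.resize(im[y0:y1,x0:x1],None,fx=k,fy=k,interpolation=cv2.INTER_CUBIC)
    c=cv2.convertScaleAbs(c,alpha=1.3,beta=10)
    for v in range((x0+9)//10*10,x1,10):
        cv2.line(c,((v-x0)*k,0),((v-x0)*k,6),(0,255,255),1)
        if v%20==0: cv2.putText(c,str(v),((v-x0)*k-10,18),0,.4,(0,255,255),1)
    for v in range((y0+9)//10*10,y1,10):
        cv2.line(c,(0,(v-y0)*k),(6,(v-y0)*k),(0,255,255),1); cv2.putText(c,str(v),(8,(v-y0)*k+4),0,.4,(0,255,255),1)
    cv2.imwrite(n,c)
crop(t,215,125,335,215,6,"pics/c1.png")
crop(t,370,140,436,240,6,"pics/c2.png")
crop(s,205,195,335,305,6,"pics/c3.png") 
crop(s,290,130,395,195,7,"pics/c4.png")
E
```

```text
(no output)
```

View pics/c1.png

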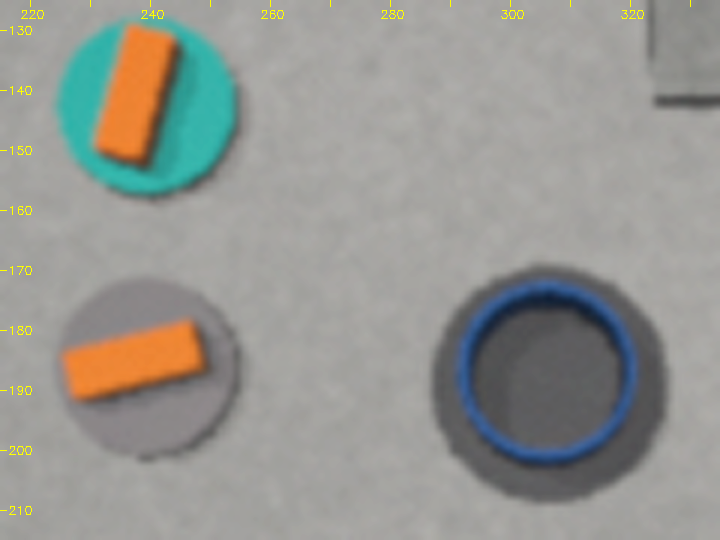

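View pics/c2.png

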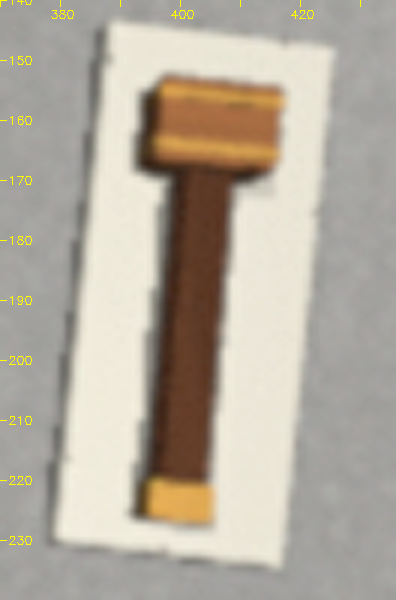

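View pics/c3.png

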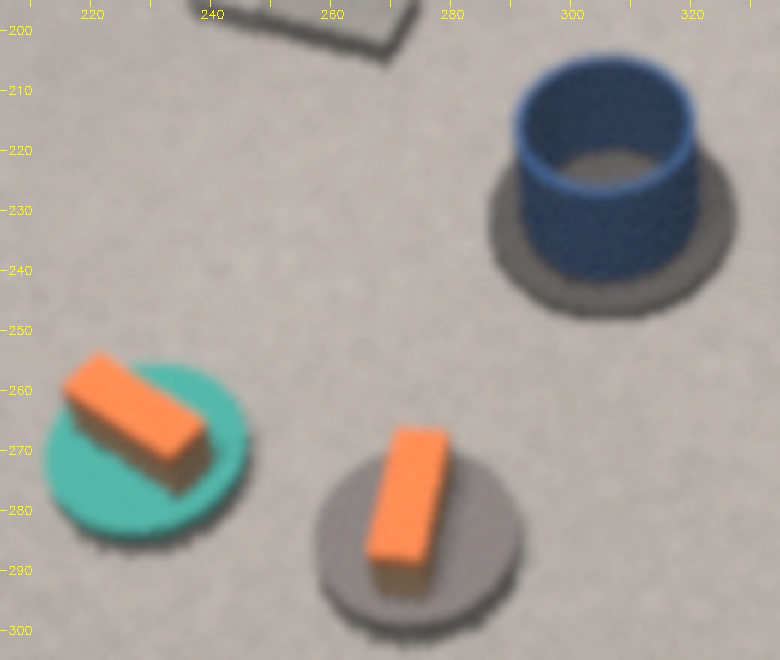

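View pics/c4.png

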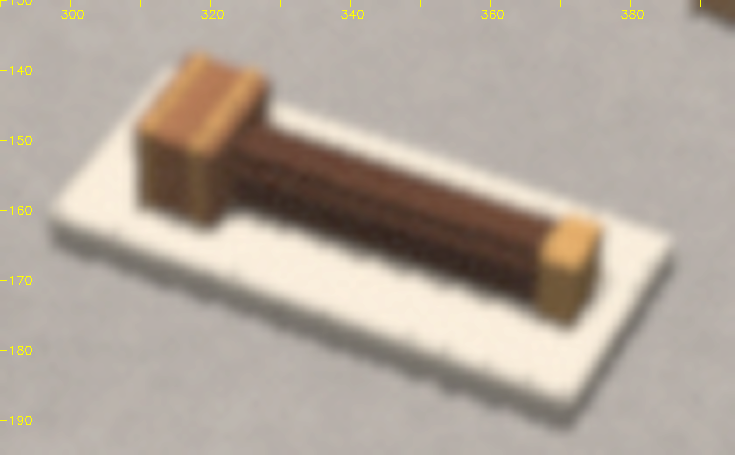

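```bash
cat > h.py <<'E'
import numpy as np, cv2
from plant import optics
C={n:optics.get_calibration(n) for n in("side","top")}
def ray(n,u,v,z):
    K,T=C[n]["K"],C[n]["T"]; d=T[:3,:3]@np.linalg.inv(K)@np.array([u,v,1.]); o=T[:3,3]
    return (o+d*(z-o[2])/d[2])
def proj(n,p):
    K,T=C[n]["K"],C[n]["T"]; q=K@(np.linalg.inv(T)@np.r_[p,1.])[:3]; return q[:2]/q[2]
E
python3 - <<'E'
from h import *
im={n:cv2.imread(f"pics/{n}0.png") for n in C}
win={"top":{"bar":(215,165,262,210),"stand":(280,165,335,215)},"side":{"bar":(255,262,295,302),"stand":(280,200,335,250)}}
for n in C:
    hsv=cv2.cvtColor(im[n],cv2.COLOR_BGR2HSV)
    x0,y0,x1,y1=win[n]["bar"]; h=hsv[y0:y1,x0:x1]
    m=((h[...,0]<18)&(h[...,1]>150)&(h[...,2]>(130 if n=="top" else 160))).astype(np.uint8)
    ys,xs=np.nonzero(m); P=np.array([ray(n,x+x0,y+y0,48)[:2] for x,y in zip(xs,ys)])
    r=cv2.minAreaRect(P.astype(np.float32)); c,V=np.linalg.eigh(np.cov(P.T)); d=V[:,1]
    print(n,"bar mean",P.mean(0),"rect",r,"long axis deg",np.degrees(np.arctan2(d[1],d[0])))
    x0,y0,x1,y1=win[n]["stand"]; b,g,rr=[im[n][y0:y1,x0:x1,i].astype(int) for i in range(3)]
    m=((b-rr>(35 if n=="top" else 50))).astype(np.uint8); ys,xs=np.nonzero(m)
    P=np.array([ray(n,x+x0,y+y0,70)[:2] for x,y in zip(xs,ys)])
    print(len(P), "stand minmax",P.min(0),P.max(0),(P.min(0)+P.max(0))/2, cv2.minEnclosingCircle(P.astype(np.float32)))
# mallet hand-read (px crop coords-0.5)
R={"top":dict(headfl=(397,153,66),headfr=(417.3,155,66),headnl=(395.5,165.2,66),headnr=(416.5,167.3,66),bl=(394.3,220.5,57),br=(405.3,220,57),bbl=(394,226,57),bbr=(405.3,227,57)),
"side":dict(hfl=(318,137.5,66),hfr=(328,140.5,66),hnl=(309.5,148.5,66),hnr=(319.5,152,66),bl=(368,161.5,57),b2=(376,162,57),b3=(367.5,167,57),b4=(374,169,57))}
for n in R:
    for k,(u,v,z) in R[n].items(): print(n,k,ray(n,u-.5,v-.5,z).round(1))
for n,pts in {"top":[(388.5,144),(425.5,148),(416.5,234),(379,230)],"side":[(314,139),(385.5,165),(371,187),(297.5,160)]}.items():
    P=np.array([ray(n,u-.5,v-.5,20)[:2] for u,v in pts]); print(n,"pad",P.round(1).tolist(),P.mean(0))
E
```

```text
side bar mean [588.56074301 211.84962524] rect ((588.9037475585938, 211.260498046875), (19.846969604492188, 57.17879867553711), 14.918169975280762) long axis deg 104.64094497767518
7 stand minmax [546.15453796  19.49197599] [604.86990403  58.70538999] [575.512221    39.09868299] ((574.8868408203125, 37.43352127075195), 33.78651809692383)
top bar mean [587.57850212 212.70271087] rect ((587.5542602539062, 212.58641052246094), (20.574691772460938, 58.5000114440918), 13.78355884552002) long axis deg 104.5034517088896
204 stand minmax [542.52429709 -14.60968125] [620.5950453   63.06347327] [581.55967119  24.22689601] ((581.307373046875, 23.925477981567383), 40.60465621948242)
top headfl [ 676.1 -221.6   66. ]
top headfr [ 671.1 -276.8   66. ]
top headnl [ 642.7 -217.3   66. ]
top headnr [ 637.4 -274.3   66. ]
top bl [ 493.4 -214.7   57. ]
top br [ 494.9 -244.6   57. ]
top bbl [ 478.6 -213.8   57. ]
top bbr [ 476.  -244.4   57. ]
side hfl [ 671.6 -278.6   66. ]
side hfr [ 638.2 -276.3   66. ]
side hnl [ 676.5 -223.8   66. ]
side hnr [ 642.9 -219.8   66. ]
side bl [ 499.7 -240.2   57. ]
side b2 [ 477.4 -246.2   57. ]
side b3 [ 493.9 -217.8   57. ]
side b4 [ 474.  -216.5   57. ]
top pad [[710.3, -207.5], [699.7, -312.7], [456.6, -284.2], [467.2, -179.3]] [ 583.44994347 -245.93523192]
side pad [[702.3, -317.1], [456.6, -282.0], [469.1, -180.2], [712.2, -210.0]] [ 585.07561948 -247.3195561 ]
```

```bash
cat >> h.py <<'E'
from scipy.spatial.transform import Rotation as Ro
from plant import manip
def st(pr=True):
    s=manip.read_state(); R=Ro.from_euler("xyz",s["orientation"],degrees=True).as_matrix()
    # yaw of tool z axis in world, tool x tilt
    if pr:
        print("t",round(s["time_s"],2),"tcp",s["tcp_pos"].round(1),"toolx",R[:,0].round(4),"zyaw",round(np.degrees(np.arctan2(R[1,2],R[0,2])),2),"open",round(s["opening"],1),"F",s["force"].round(2),"M",s["ft_torque"].round(3),"q",s["joints"].round(1))
    return s,R
def to(p,zyaw=None):
    "tool-frame shift to tcp target p, turn so that tool z has yaw zyaw"
    s,R=st(); d=R.T@(np.array(p)-s["tcp_pos"]); y=np.degrees(np.arctan2(R[1,2],R[0,2]))
    print("shift tool xyz",d.round(1), end=" ")
    if zyaw is not None:
        a=[(zyaw-y+180)%360-180]; a.append((zyaw+180-y+180)%360-180)
        print("turn about tool x (rad; x down so sign neg)",-np.radians(a))
E
python3 - <<'E'
from h import *
s,R=st(); print(R.round(3))
to((588,212,180),14.6)
for u,v in [(305.8,216),(305.5,215.5)]: print(ray("side",u-.5,v-.5,70))
# rim fits: outline of dark tube+rim via ellipse from side: project candidates
for c in [(581,24,70),(580,22,70)]:
    for n in C:
        P=np.array([proj(n,(c[0]+40*np.cos(a),c[1]+40*np.sin(a),70)) for a in np.linspace(0,6.28,90)])+.5
        print(c,n,P.min(0).round(1),P.max(0).round(1))
E
```

```text
t 0.1 tcp [ 167.4 -575.7  255.3] toolx [-3.0e-04  1.7e-03 -1.0e+00] zyaw -73.8 open 85.7 F [ 0.66 -0.25 -0.54] M [0.004 0.058 0.047] q [-78.7   7.5  85.3   0.   87.3  -4.9]
[[-0.     0.96   0.279]
 [ 0.002  0.279 -0.96 ]
 [-1.     0.    -0.002]]
t 0.1 tcp [ 167.4 -575.7  255.3] toolx [-3.0e-04  1.7e-03 -1.0e+00] zyaw -73.8 open 85.7 F [ 0.66 -0.25 -0.54] M [0.004 0.058 0.047] q [-78.7   7.5  85.3   0.   87.3  -4.9]
shift tool xyz [  76.5  623.7 -638.9] turn about tool x (rad; x down so sign neg) [-1.54282567  1.59876698]
[582.58314397  24.19237197  70.        ]
[583.97561703  22.90516218  70.        ]
(581, 24, 70) side [290.9 204.6] [321.9 228.2]
(581, 24, 70) top [291.1 172.3] [321.  202.1]
(580, 22, 70) side [291.6 204.1] [322.5 227.7]
(580, 22, 70) top [291.9 172.7] [321.8 202.5]
```

>>> jog_arm --increments '[[0, [0, 36, -37], 0], [0, [0, 36, -37], 0], [0, [0, 36, -37], 0], [0, [0, 36, -37], 0], [0, [0, 36, -37], 0], [0, [0, 36, -37], 0], [0, [0, 36, -37], 0], [0, [0, 36, -37], 0], [0, [0, 36, -37], 0], [0, [0, 36, -37], 0], [0, [0, 36, -37], 0], [0, [0, 36, -37], 0]]' --force 40

```text
time_s: 1.6
tcp_pos: [458.8, -27.6, 256.1]
orientation: [-63.6, 90.0, -137.4]
force: [1.5, 0.3, 1.1]
opening: 85.2
```

>>> jog_arm --increments '[[0, [0, 36, -37], 0], [0, [0, 36, -37], 0], [0, [0, 36, -37], 0], [0, [0, 36, -37], 0], [0, [0, 36, -37], 0], [0, [0, 12, -10], 0], [0, [0, 0, 0], 0]]'

```text
time_s: 2.48
tcp_pos: [588.1, 212.5, 255.2]
orientation: [-91.0, 89.9, -164.7]
force: [-0.4, 0.2, -0.4]
opening: 85.8
```

>>> jog_arm --increments '[[0, [5, 0, 0], -0.17], [0, [5, 0, 0], -0.17], [0, [5, 0, 0], -0.17], [0, [5, 0, 0], -0.17], [0, [5, 0, 0], -0.17], [0, [5, 0, 0], -0.17], [0, [5, 0, 0], -0.17], [0, [5, 0, 0], -0.17], [0, [5, 0, 0], -0.18], [0, [5, 0, 0], 0], [0, [0, 0, 0], 0]]'

```text
time_s: 3.85
tcp_pos: [587.9, 210.8, 205.7]
orientation: [-176.5, 89.9, -162.3]
force: [-1.0, 0.2, 0.0]
opening: 85.5
```

```bash
python3 - <<'E'
from h import *
to((588,212.3,100),14.6)
for n in C: cv2.imwrite(f"pics/{n}1.png",optics.capture(n)[:,:,::-1])
E
```

```text
t 3.85 tcp [587.9 210.8 205.7] toolx [-1.1e-03 -3.0e-04 -1.0e+00] zyaw 14.17 open 85.5 F [-1.03  0.19  0.02] M [-0.001  0.03  -0.02 ] q [15.  12.8 84.6 -0.  82.7  0.9]
shift tool xyz [105.7   1.4   0.6] turn about tool x (rad; x down so sign neg) [-0.00757507  3.13401759]
```

>>> jog_arm --increments '[[0, [40, 0.5, 0], -0.007], [0, [40, 0.5, 0], 0], [0, [40, 0.5, 0], 0], [0, [20, 0, 0], 0], [0, [10, 0, 0], 0], [0, [6, 0, 0], 0], [0, [0, 0, 0], 0]]'

```text
time_s: 4.82
tcp_pos: [588.6, 213.2, 51.2]
orientation: [1.0, 89.9, 15.8]
force: [-0.2, 0.2, 0.3]
opening: 85.7
```

```bash
python3 - <<'E'
from h import *
to((588.1,212.3,48.5),14.6)
for n in C: cv2.imwrite(f"pics/{n}1.png",optics.capture(n)[:,:,::-1])
s=cv2.imread("pics/side1.png")[210:320,200:340]; t=cv2.imread("pics/top1.png")[130:240,180:320]
cv2.imwrite("pics/g1.png",np.hstack([cv2.resize(i,(400,314),interpolation=2) for i in(s,t)]))
E
```

```text
t 4.83 tcp [588.6 213.2  51.2] toolx [ 1.3e-03  4.0e-04 -1.0e+00] zyaw 14.83 open 85.7 F [-0.16  0.16  0.27] M [0.041 0.007 0.017] q [15.2 21.7 90.9  0.  67.3  0.4]
shift tool xyz [ 2.7 -0.7 -0.8] turn about tool x (rad; x down so sign neg) [ 0.00399122 -3.13760143]
```

View pics/g1.png

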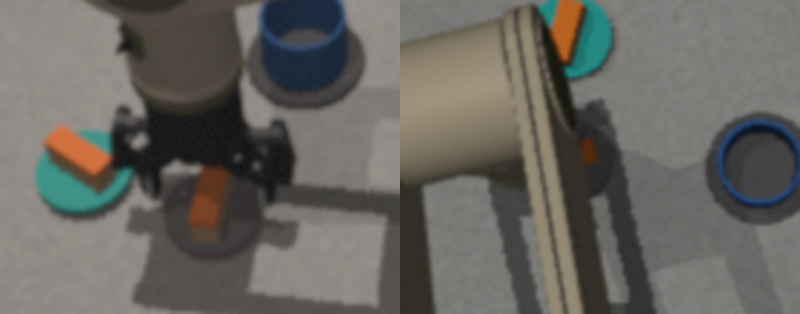

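The jaws straddle the grey cap's bar, seen in the side view at about (235,278). The turquoise cap is clear of them. Closing now.

>>> jog_arm --increments '[[0, [2, 0, 0], 0], [0.3, [0, 0, 0], 0], [0.6, [0, 0, 0], 0], [1, [0, 0, 0], 0], [1, [0, 0, 0], 0], [1, [0, 0, 0], 0], [1, [0, 0, 0], 0], [1, [0, 0, 0], 0]]' --force 50

```text
time_s: 5.92
tcp_pos: [588.2, 213.1, 48.5]
orientation: [2.8, 90.0, 17.6]
force: [1.1, -0.8, 1.8]
opening: 21.3
```

```bash
python3 - <<'E'
from h import *
to((588,212,120),-6)
E
```

```text
t 5.92 tcp [588.2 213.1  48.5] toolx [ 5.e-04  2.e-04 -1.e+00] zyaw 14.84 open 21.3 F [ 1.09 -0.76  1.8 ] M [ 0.016  0.02  -0.01 ] q [15.2 21.9 91.   0.  67.1  0.4]
shift tool xyz [-71.5  -1.   -0.4] turn about tool x (rad; x down so sign neg) [ 0.36373877 -2.77785388]
```

>>> jog_arm --increments '[[1, [-10, 0, 0], 0], [1, [-25, 0, 0], 0], [1, [-30, 0, 0], 0], [1, [-30, 0, 0], 0], [1, [-10, 0, 0], 0], [1, [0, 0, 0], 0.12], [1, [0, 0, 0], 0.12], [1, [0, 0, 0], 0.124], [1, [0, 0, 0], 0], [1, [0, 0, 0], 0]]'

```text
time_s: 7.18
tcp_pos: [587.5, 212.9, 152.5]
orientation: [-157.1, 89.9, -162.9]
force: [-0.4, -0.1, -2.0]
opening: 21.2
```

```bash
python3 - <<'E'
from h import *
to((582,24,152),-6)
for n in C: cv2.imwrite(f"pics/{n}2.png",optics.capture(n)[:,:,::-1])
s=cv2.imread("pics/side2.png")[150:300,200:400]
cv2.imwrite("pics/g2.png",cv2.resize(s,(800,600),interpolation=2))
E
```

```text
t 7.17 tcp [587.5 212.9 152.5] toolx [-1.2e-03 -4.0e-04 -1.0e+00] zyaw -5.86 open 21.2 F [-0.36 -0.06 -1.97] M [-0.027  0.02  -0.057] q [15.2 15.2 87.5 -0.  77.4 21.1]
shift tool xyz [   0.6 -188.5   13.8] turn about tool x (rad; x down so sign neg) [ 2.48447015e-03 -3.13910818e+00]
```

View pics/g2.png

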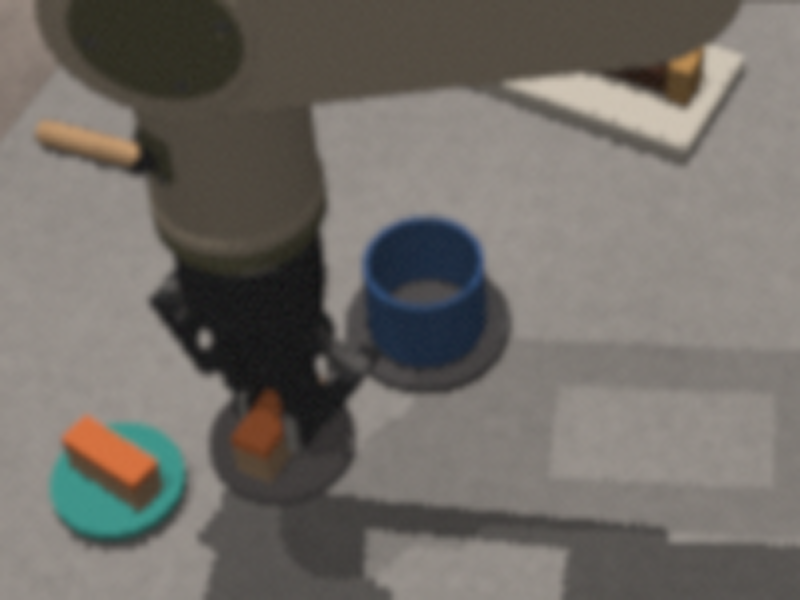

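```bash
python3 - <<'E'
from h import *
th=np.radians(-6)
def disc(n,c,r=42):
    P=np.array([proj(n,(c[0]+r*np.cos(a),c[1]+r*np.sin(a),c[2])) for a in np.linspace(0,6.28,120)])+.5
    return P
P=np.vstack([disc("side",(587.7,212.2,z)) for z in(114,122)]); print("side",P.min(0),P.max(0))
im={n:cv2.imread(f"pics/{n}2.png") for n in C}
k=8
for n,(x0,y0,x1,y1) in {"side":(240,215,300,285),"top":(210,160,280,225)}.items():
    c=cv2.resize(im[n][y0:y1,x0:x1],None,fx=k,fy=k,interpolation=2); c=cv2.convertScaleAbs(c,alpha=1.6)
    for z in (114,122):
        p=((disc(n,(587.7,212.2,z))-[x0,y0])*k).astype(np.int32); cv2.polylines(c,[p],True,(0,255,0),1)
    cv2.imwrite(f"pics/d_{n}.png",c)
E
```

```text
side [251.60955812 244.88613052] [288.94884642 277.40534839]
```

View pics/d_side.png

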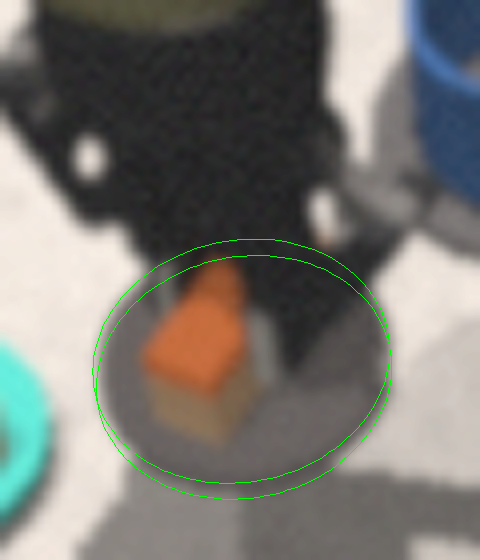

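View pics/d_top.png

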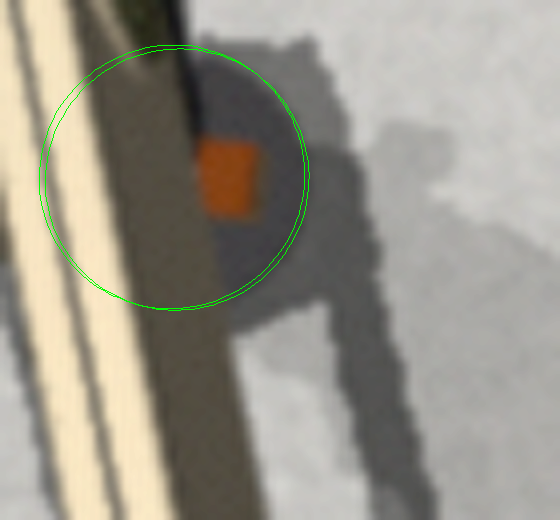

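>>> jog_arm --increments '[[1, [0, -20, 1.5], 0], [1, [0, -40, 3], 0], [1, [0, -40, 3], 0], [1, [0, -40, 3], 0], [1, [0, -30, 2], 0], [1, [0, -17.8, 1.3], 0], [1, [0, 0, 0], 0], [1, [0, 0, 0], 0]]'

```text
time_s: 8.28
tcp_pos: [582.0, 25.4, 153.3]
orientation: [90.2, 90.0, 84.2]
force: [0.7, -0.6, -2.4]
opening: 21.4
```

```bash
python3 - <<'E'
from h import *
to((582,24.7,125),-6)
s,R=st(False); p=s["tcp_pos"]
im={n:optics.capture(n)[:,:,::-1].copy() for n in C}
for n in C: cv2.imwrite(f"pics/{n}3.png",im[n])
def disc(n,c,r=42):
    return np.array([proj(n,(c[0]+r*np.cos(a),c[1]+r*np.sin(a),c[2])) for a in np.linspace(0,6.28,120)])+.5
k=8
for n,(x0,y0,x1,y1) in {"side":(275,165,345,240),"top":(275,160,345,225)}.items():
    c=cv2.resize(im[n][y0:y1,x0:x1],None,fx=k,fy=k,interpolation=2); c=cv2.convertScaleAbs(c,alpha=1.6)
    for q in ((p[0],p[1]-.8,p[2]-48.5+10,42),(p[0],p[1]-.8,p[2]-48.5+18,42),(582,24,70,40)):
        pp=((disc(n,q[:3],q[3])-[x0,y0])*k).astype(np.int32); cv2.polylines(c,[pp],True,(0,255,0),1)
    cv2.imwrite(f"pics/e_{n}.png",c)
E
```

```text
t 8.28 tcp [582.   25.4 153.3] toolx [ 0.e+00  5.e-04 -1.e+00] zyaw -6.0 open 21.4 F [ 0.68 -0.59 -2.44] M [ 0.011  0.022 -0.055] q [-2.6  8.9 94.7  0.  76.4  3.4]
shift tool xyz [28.3 -0.7  0. ] turn about tool x (rad; x down so sign neg) [ 5.25686793e-05 -3.14154008e+00]
```

View pics/e_side.png

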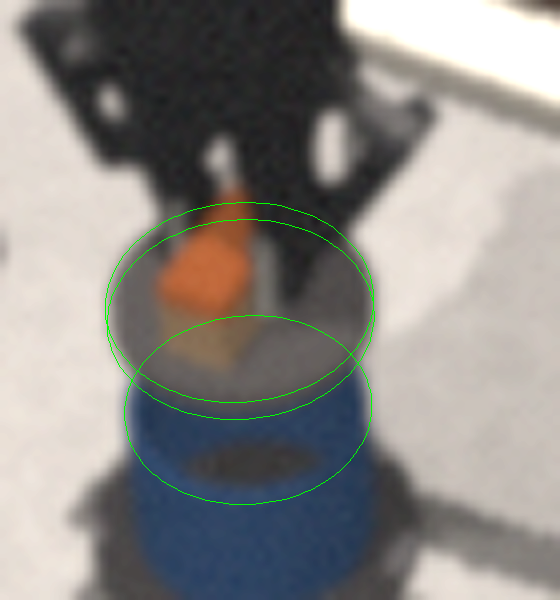

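View pics/e_top.png

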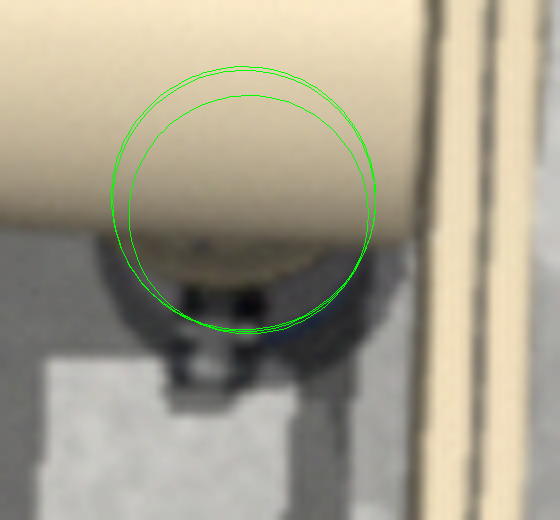

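>>> jog_arm --increments '[[1, [12, -0.6, 0], 0], [1, [10, 0, 0], 0], [1, [6, 0, 0], 0], [1, [5, 0, 0], 0], [1, [4, 0, 0], 0], [1, [3, 0, 0], 0], [1, [0, 0, 0], 0]]'

```text
time_s: 9.25
tcp_pos: [581.9, 24.2, 113.2]
orientation: [179.0, 90.0, 173.0]
force: [-0.3, 1.2, -1.9]
opening: 21.5
```

```bash
python3 - <<'E'
from h import *
st()
E
```

```text
t 9.25 tcp [581.9  24.2 113.2] toolx [-2.e-04  0.e+00 -1.e+00] zyaw -6.02 open 21.5 F [-0.28  1.24 -1.94] M [ 0.06   0.031 -0.011] q [-2.7 11.2 96.5  0.  72.3  3.4]
```

>>> jog_arm --increments '[[1, [2, 0.3, 0], 0], [1, [2, 0, 0], 0], [1, [0.5, 0, 0], 0], [1, [0, 0, 0], 0]]'

```text
time_s: 9.75
tcp_pos: [581.9, 24.5, 108.7]
orientation: [174.6, 90.0, 168.6]
force: [0.0, -0.4, -3.0]
opening: 21.4
```

```bash
python3 - <<'E'
from h import *
st()
E
```

```text
t 9.75 tcp [581.9  24.5 108.7] toolx [-1.e-04  0.e+00 -1.e+00] zyaw -6.01 open 21.4 F [ 0.03 -0.38 -2.96] M [-0.039 -0.033 -0.006] q [-2.6 11.5 96.7  0.  71.8  3.4]
```

Little contact so far, so I'll go down another millimetre and then release.

>>> jog_arm --increments '[[1, [0.7, 0, 0], 0], [1, [0.5, 0, 0], 0], [1, [0, 0, 0], 0]]'

```text
time_s: 10.12
tcp_pos: [582.1, 24.5, 108.5]
orientation: [-6.9, 90.0, -12.9]
force: [-4.7, -0.9, 5.5]
opening: 21.1
```

```bash
python3 - <<'E'
from h import *
st()
E
```

```text
t 10.12 tcp [582.1  24.5 108.5] toolx [ 3.e-04 -1.e-04 -1.e+00] zyaw -6.02 open 21.1 F [-4.72 -0.91  5.5 ] M [-0.001  0.778  0.006] q [-2.6 11.5 96.7 -0.  71.8  3.4]
```

>>> jog_arm --increments '[[0.6, [0, 0, 0], 0], [0.3, [0, 0, 0], 0], [0, [0, 0, 0], 0], [0, [0, 0, 0], 0], [0, [-15, 0, 0], 0], [0, [-50, 0, 0], 0], [0, [-50, 0, 0], 0], [0, [-10, -50, 0], 0], [0, [0, -60, 0], 0], [0, [0, -60, 0], 0], [0, [0, -60, 0], 0], [0, [0, -30, 0], 0]]'

```text
time_s: 11.62
tcp_pos: [554.1, -237.3, 234.1]
orientation: [-40.2, 89.9, -46.4]
force: [0.7, 0.6, -0.6]
opening: 85.6
```

```bash
python3 - <<'E'
from h import *
st()
im={n:optics.capture(n)[:,:,::-1].copy() for n in C}
for n in C: cv2.imwrite(f"pics/{n}4.png",im[n])
k=8
from itertools import product
def ln(c,n,P,o):
    p=((np.array([proj(n,q) for q in P])+.5-o)*k).astype(np.int32); cv2.polylines(c,[p],True,(0,255,0),1)
a=np.linspace(0,6.28,90); th=np.radians(-6); ex=np.array([np.cos(th),np.sin(th),0]); ey=np.array([-ex[1],ex[0],0])
for n,(x0,y0,x1,y1) in {"side":(275,170,345,245),"top":(275,160,345,225)}.items():
    c=cv2.resize(im[n][y0:y1,x0:x1],None,fx=k,fy=k,interpolation=2); c=cv2.convertScaleAbs(c,alpha=1.6)
    for z in(70,78): ln(c,n,[(582+42*np.cos(t),24+42*np.sin(t),z) for t in a],[x0,y0])
    ln(c,n,[np.array([582,24,108])+ex*i*11+ey*j*30 for i,j in((1,1),(1,-1),(-1,-1),(-1,1))],[x0,y0])
    cv2.imwrite(f"pics/f_{n}.png",c)
E
```

```text
t 11.62 tcp [ 554.1 -237.3  234.1] toolx [ 0.0012 -0.0012 -1.    ] zyaw -6.16 open 85.6 F [ 0.68  0.6  -0.63] M [ 0.007  0.022 -0.052] q [-28.    8.4  86.5  -0.   84.9 -21.9]
```

View pics/f_side.png

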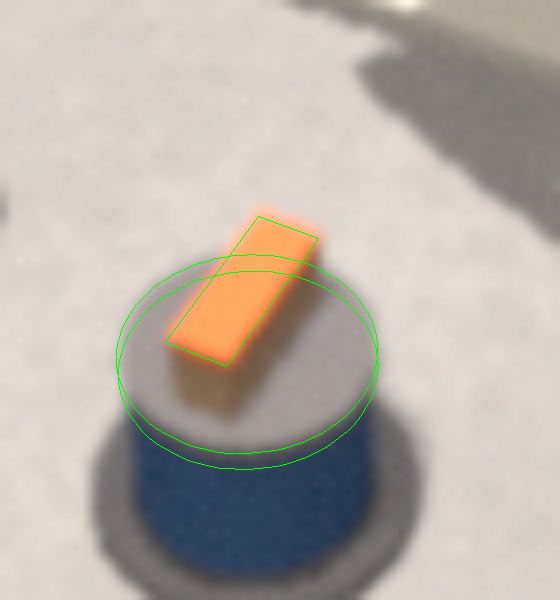

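View pics/f_top.png

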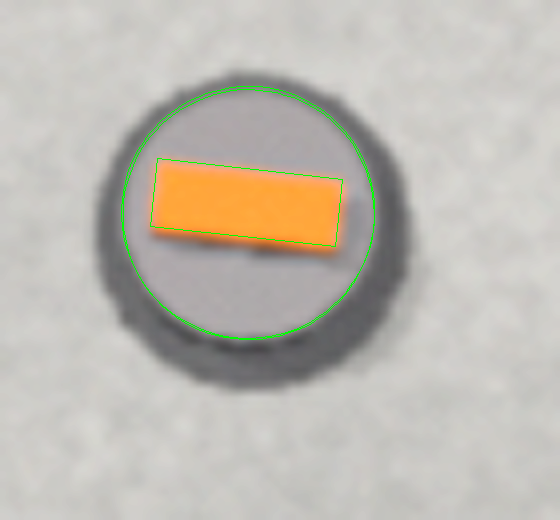

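The cap looks seated: the top-view disc is at (306,187) with the bar level, and both match the model drawn for a seated cap. Next is the mallet.

>>> jog_arm --increments '[[0, [15, 0, 0], 0.175], [0, [15, 0, 0], 0.175], [0, [15, 0, 0], 0.175], [0, [15, 0, 0], 0.175], [0, [15, 0, 0], 0.175], [0, [15, 0, 0], 0.175], [0, [15, 0, 0], 0.175], [0, [0, 0, 0], 0.175], [0, [0, 0, 0], 0.17], [0, [0, 29.5, 0], 0], [0, [0, 0, 0], 0]]'

```text
time_s: 13.1
tcp_pos: [585.8, -236.2, 128.6]
orientation: [86.7, 89.9, -9.2]
force: [0.7, 0.1, 0.1]
opening: 85.5
```

```bash
python3 - <<'E'
from h import *
to((583.5,-240,51),-96)
im={n:optics.capture(n)[:,:,::-1].copy() for n in C}
for n in C: cv2.imwrite(f"pics/{n}5.png",im[n])
cv2.imwrite("pics/g5.png",np.hstack([cv2.resize(im["side"][90:210,270:430],(400,300)),cv2.resize(im["top"][130:250,330:490],(400,300))]))
E
```

```text
t 13.1 tcp [ 585.8 -236.2  128.6] toolx [ 1.6e-03 -3.0e-04 -1.0e+00] zyaw -95.88 open 85.5 F [0.67 0.08 0.14] M [-0.037  0.022  0.02 ] q [-26.6  17.4  87.6   0.   75.   69.3]
shift tool xyz [77.6 -2.   4. ] turn about tool x (rad; x down so sign neg) [ 2.01486895e-03 -3.13957778e+00]
```

View pics/g5.png

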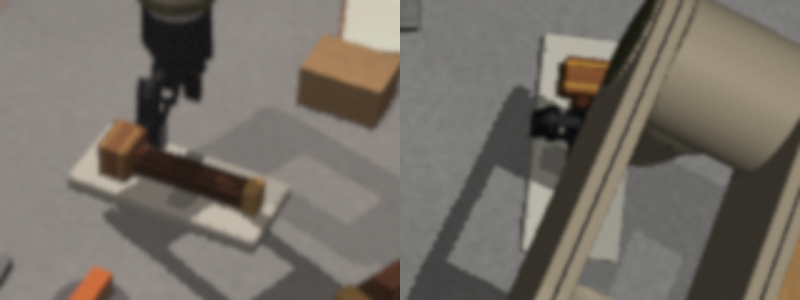

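>>> jog_arm --increments '[[0, [30, -2, 3.7], 0], [0, [25, 0, 0], 0], [0, [12, 0, 0], 0], [0, [7, 0, 0], 0], [0, [3, 0, 0], 0], [0, [0, 0, 0], 0]]'

```text
time_s: 13.95
tcp_pos: [582.1, -240.8, 51.3]
orientation: [68.8, 89.9, -27.1]
force: [1.6, 0.5, 0.1]
opening: 85.1
```

```bash
python3 - <<'E'
from h import *
to((583.5,-240,51),-96)
im={n:optics.capture(n)[:,:,::-1].copy() for n in C}
cv2.imwrite("pics/g6.png",cv2.resize(im["side"][110:200,280:400],(800,600),interpolation=2))
E
```

```text
t 13.95 tcp [ 582.1 -240.8   51.3] toolx [ 8.e-04 -4.e-04 -1.e+00] zyaw -95.97 open 85.1 F [1.61 0.54 0.08] M [-0.003 -0.015 -0.03 ] q [-27.1  22.3  90.2   0.   67.5  68.8]
shift tool xyz [ 0.3  1.3 -0.9] turn about tool x (rad; x down so sign neg) [ 5.85273903e-04 -3.14100738e+00]
```

View pics/g6.png

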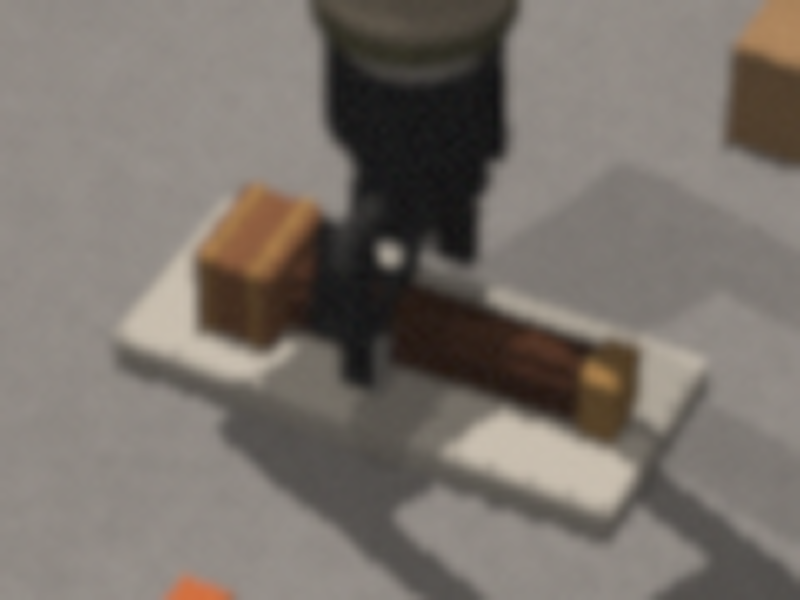

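The fingers straddle the handle near its middle. I'll grip firmly and take a small lift to weigh it.

>>> jog_arm --increments '[[0.4, [0, 0, -0.5], 0], [0.7, [0, 0, 0], 0], [1, [0, 0, 0], 0], [1, [0, 0, 0], 0], [1, [0, 0, 0], 0], [1, [0, 0, 0], 0], [1, [0, 0, 0], 0]]' --force 90

```text
time_s: 14.92
tcp_pos: [581.9, -240.2, 51.0]
orientation: [64.7, 90.0, -31.2]
force: [-2.1, 0.3, 5.5]
opening: 25.1
```

```bash
python3 - <<'E'
from h import *
st()
E
```

```text
t 14.93 tcp [ 581.9 -240.2   51. ] toolx [ 3.e-04 -2.e-04 -1.e+00] zyaw -95.97 open 25.1 F [-2.14  0.34  5.53] M [0.126 0.374 0.006] q [-27.1  22.2  90.3  -0.   67.5  68.9]
```

>>> jog_arm --increments '[[1, [-2, 0, 0], 0], [1, [-3, 0, 0], 0], [1, [-4, 0, 0], 0], [1, [-3, 0, 0], 0], [1, [0, 0, 0], 0], [1, [0, 0, 0], 0], [1, [0, 0, 0], 0]]'

```text
time_s: 15.8
tcp_pos: [581.6, -240.0, 62.4]
orientation: [-117.2, 90.0, 146.8]
force: [0.2, -0.5, -6.9]
opening: 25.0
```

```bash
python3 - <<'E'
from h import *
s,R=st(); print("M tool",(R.T@s["ft_torque"]).round(3))
im={n:optics.capture(n)[:,:,::-1].copy() for n in C}
for i in range(4):
    optics.capture("side"); s,R=st(); print("M tool",(R.T@s["ft_torque"]).round(3))
cv2.imwrite("pics/g7.png",cv2.resize(im["side"][110:200,280:400],(800,600),interpolation=2))
E
```

```text
t 15.8 tcp [ 581.6 -240.    62.4] toolx [-2.e-04  2.e-04 -1.e+00] zyaw -95.97 open 25.0 F [ 0.23 -0.54 -6.94] M [-0.054 -0.015 -0.028] q [-27.1  21.4  90.    0.   68.6  68.9]
M tool [ 0.028 -0.052  0.02 ]
t 15.95 tcp [ 581.7 -240.1   62.5] toolx [-2.e-04  1.e-04 -1.e+00] zyaw -95.97 open 25.2 F [-0.32  0.01 -7.53] M [ 0.006 -0.016  0.021] q [-27.1  21.4  90.   -0.   68.6  68.9]
M tool [-0.021  0.008  0.015]
t 16.0 tcp [ 581.7 -240.1   62.5] toolx [-2.e-04  1.e-04 -1.e+00] zyaw -95.97 open 24.7 F [ 0.08  0.42 -6.83] M [-0.024 -0.019 -0.009] q [-27.1  21.4  90.    0.   68.6  68.9]
M tool [ 0.009 -0.022  0.022]
t 16.05 tcp [ 581.7 -240.1   62.5] toolx [-1.e-04  0.e+00 -1.e+00] zyaw -95.97 open 24.9 F [ 0.69  0.47 -6.61] M [0.018 0.021 0.08 ] q [-27.1  21.4  90.   -0.   68.6  68.9]
M tool [-0.08   0.016 -0.023]
t 16.1 tcp [ 581.7 -240.1   62.5] toolx [-0.  0. -1.] zyaw -95.97 open 25.2 F [-0.41  0.63 -7.8 ] M [-0.068 -0.02  -0.021] q [-27.1  21.4  90.    0.   68.6  68.9]
M tool [ 0.021 -0.066  0.027]
```

View pics/g7.png

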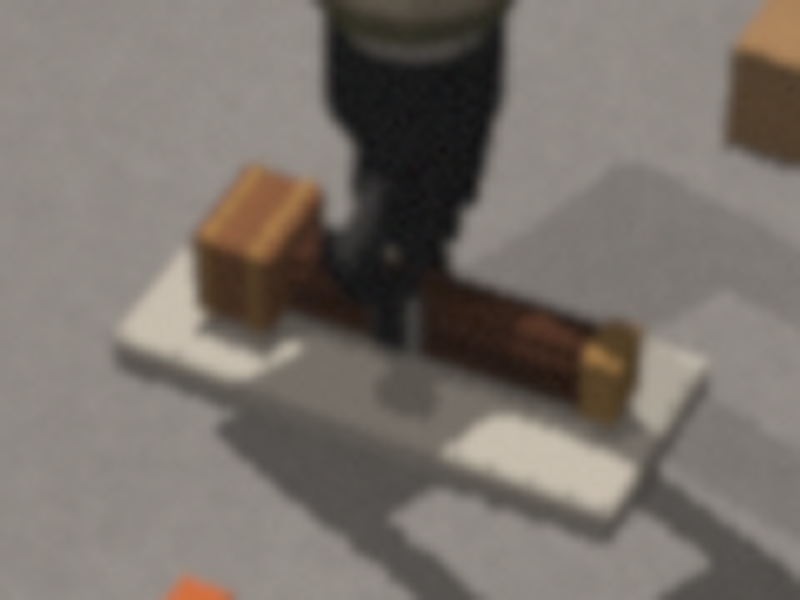

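>>> jog_arm --increments '[[1, [-5, 0, 0], 0], [1, [-12, 0, 0], 0], [1, [-18, 0, 0], 0], [1, [-20, 0, 0], 0], [1, [-20, 0, 0], 0], [1, [-20, 0, 0], 0], [1, [-14, 0, 0], 0], [1, [-6, 0, 0], 0], [1, [0, 0, 0], 0], [1, [0, 0, 0], 0]]'

```text
time_s: 17.35
tcp_pos: [581.2, -239.8, 176.4]
orientation: [-112.0, 89.9, 152.0]
force: [0.4, 0.1, -7.0]
opening: 25.3
```

```bash
python3 - <<'E'
from h import *
Ms=[];Fs=[]
for i in range(24):
    n="side" if i%2 else "top"
    im=optics.capture(n)[:,:,::-1].copy(); cv2.imwrite(f"pics/{n}8.png",im)
    s,R=st(False); Ms.append(s["ft_torque"]);Fs.append(s["force"])
st(); Ms=np.array(Ms);Fs=np.array(Fs)
print(Ms.mean(0).round(4),Ms.std(0).round(3),Fs.mean(0).round(2))
s=cv2.imread("pics/side8.png"); cv2.imwrite("pics/g8.png",cv2.resize(s[80:185,270:410],(800,600),interpolation=2))
E
```

```text
t 18.55 tcp [ 581.7 -240.1  177.6] toolx [-1.e-04  0.e+00 -1.e+00] zyaw -95.97 open 25.0 F [ 0.35  0.84 -7.21] M [ 0.019  0.017 -0.012] q [-27.1  14.6  85.5  -0.   79.9  68.9]
[-0.0024 -0.0029  0.0051] [0.034 0.033 0.026] [-0.    0.07 -7.42]
```

View pics/g8.png

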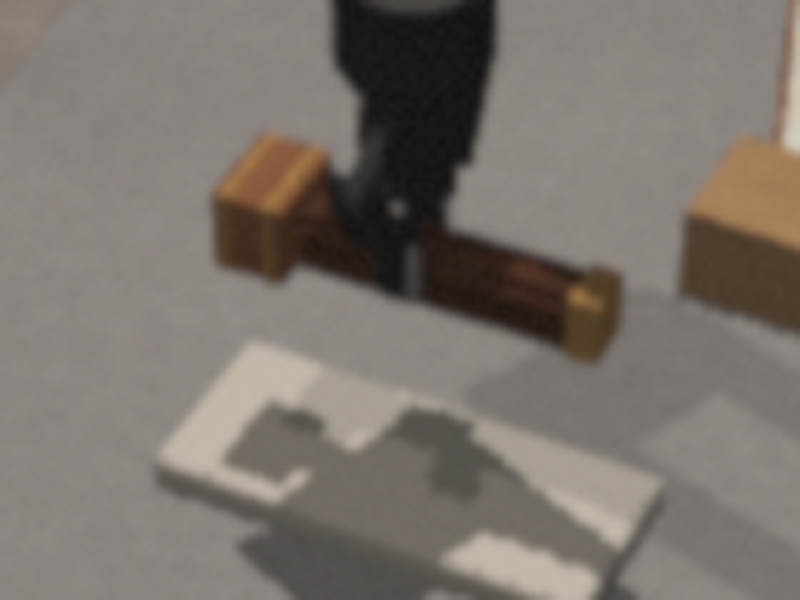

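```bash
python3 - <<'E'
from h import *
s,R=st(); p=s["tcp_pos"]; th=np.radians(-5.97); ex=np.array([np.cos(th),np.sin(th),0]); ey=np.array([-ex[1],ex[0],0]); ez=np.array([0,0,1.])
mid=np.array([577.5,-239.4,0])+ (p-[581.7,-240.1,0])*[1,1,0]; U=mid+ez*(p[2]-31)
k=6
for n,(x0,y0,x1,y1) in {"side":(290,90,390,160),"top":(360,120,460,220)}.items():
    im=cv2.imread(f"pics/{n}8.png"); c=cv2.convertScaleAbs(cv2.resize(im[y0:y1,x0:x1],None,fx=k,fy=k,interpolation=2),alpha=1.7)
    for (a,b,w,h) in ((60,100,28,46),(-101,-83,15,37)):
        for z in (0,h):
            P=[U+ex*x+ey*y+ez*z for x,y in((a,-w),(b,-w),(b,w),(a,w))]
            cv2.polylines(c,[((np.array([proj(n,q) for q in P])+.5-[x0,y0])*k).astype(np.int32)],True,(0,255,0),1)
    cv2.imwrite(f"pics/l_{n}.png",c)
E
```

```text
t 18.55 tcp [ 581.7 -240.1  177.6] toolx [-1.e-04  0.e+00 -1.e+00] zyaw -95.97 open 25.0 F [ 0.35  0.84 -7.21] M [ 0.019  0.017 -0.012] q [-27.1  14.6  85.5  -0.   79.9  68.9]
```

View pics/l_side.png

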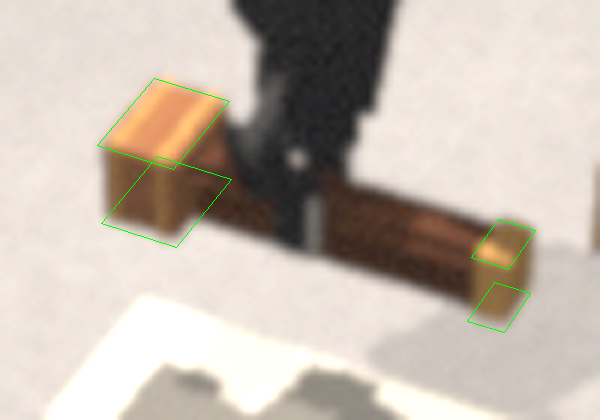

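View pics/l_top.png

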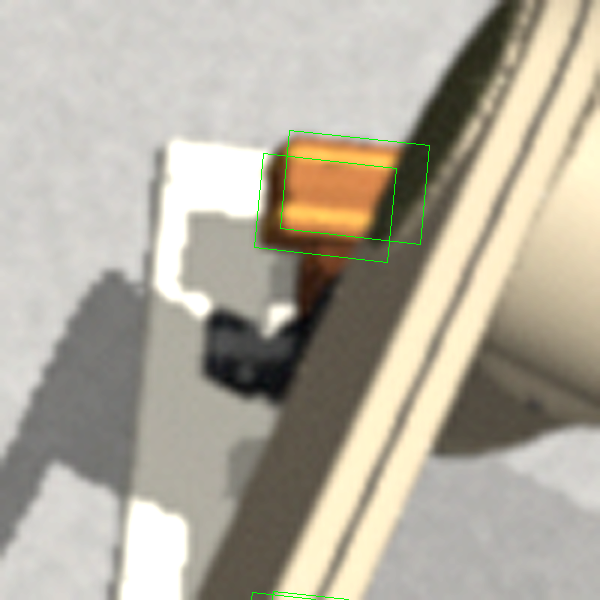

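```bash
python3 - <<'E'
from h import *
for n,(x0,y0,x1,y1) in {"top":(285,165,335,210),"side":(285,185,330,230)}.items():
    h=cv2.cvtColor(cv2.imread(f"pics/{n}4.png"),cv2.COLOR_BGR2HSV)[y0:y1,x0:x1]
    m=(h[...,0]<18)&(h[...,1]>150)&(h[...,2]>(130 if n=="top" else 160)); ys,xs=np.nonzero(m)
    P=np.array([ray(n,x+x0,y+y0,108)[:2] for x,y in zip(xs,ys)]); d=np.linalg.eigh(np.cov(P.T))[1][:,1]
    print(n,P.mean(0),np.degrees(np.arctan2(d[1],d[0])),cv2.minAreaRect(P.astype(np.float32)))
to((580.9,24,178),-96)
E
```

```text
top [580.52236023  23.72327107] 84.39633915400475 ((580.6333618164062, 23.59124183654785), (58.93070602416992, 21.170534133911133), 84.01901245117188)
side [581.88647431  23.7314434 ] 83.46939382823344 ((581.7399291992188, 22.894546508789062), (56.19388198852539, 20.138080596923828), 83.42941284179688)
t 18.55 tcp [ 581.7 -240.1  177.6] toolx [-1.e-04  0.e+00 -1.e+00] zyaw -95.97 open 25.0 F [ 0.35  0.84 -7.21] M [ 0.019  0.017 -0.012] q [-27.1  14.6  85.5  -0.   79.9  68.9]
shift tool xyz [  -0.4  -28.3 -262.6] turn about tool x (rad; x down so sign neg) [ 5.26118405e-04 -3.14106654e+00]
```

>>> jog_arm --increments '[[1, [0, -0.5, -5], 0], [1, [0, -1.5, -14], 0], [1, [0, -2.5, -23], 0], [1, [0, -3, -28], 0], [1, [0, -3, -28], 0], [1, [0, -3, -28], 0], [1, [0, -3, -28], 0], [1, [0, -3, -28], 0], [1, [0, -3, -28], 0], [1, [0, -2.5, -25], 0], [1, [0, -1.5, -18], 0], [1, [0, -1.2, -9.5], 0]]'

```text
time_s: 20.05
tcp_pos: [581.3, 25.5, 177.7]
orientation: [125.3, 90.0, 29.4]
force: [0.3, -0.5, -7.6]
opening: 25.5
```

>>> jog_arm --increments '[[1, [5, 0, 0], 0], [1, [10, 0, 0], 0], [1, [8, 0, 0], 0], [1, [3, 0, 0], 0], [1, [0, 0, 0], 0], [1, [0, 0, 0], 0]]'

```text
time_s: 20.8
tcp_pos: [581.8, 23.7, 151.9]
orientation: [92.7, 90.0, -3.3]
force: [-0.5, 0.6, -8.2]
opening: 25.0
```

```bash
python3 - <<'E'
from h import *
Ms=[]
for i in range(12):
    n="side" if i%2 else "top"
    im=optics.capture(n)[:,:,::-1].copy(); cv2.imwrite(f"pics/{n}9.png",im); s,R=st(False); Ms.append(s["ft_torque"])
print(np.mean(Ms,0).round(4)); to((581.5,24,139),-96)
im=cv2.imread("pics/side9.png"); cv2.imwrite("pics/g9.png",cv2.resize(im[150:270,230:390],(800,600),interpolation=2))
E
```

```text
[-0.0084  0.017  -0.0015]
t 21.4 tcp [581.5  23.9 151.6] toolx [-0. -0. -1.] zyaw -95.97 open 25.0 F [-0.59 -0.28 -7.31] M [0.001 0.041 0.037] q [-2.7  8.9 94.9 -0.  76.2 93.3]
shift tool xyz [12.6 -0.  -0.1] turn about tool x (rad; x down so sign neg) [ 5.73701715e-04 -3.14101895e+00]
```

View pics/g9.png

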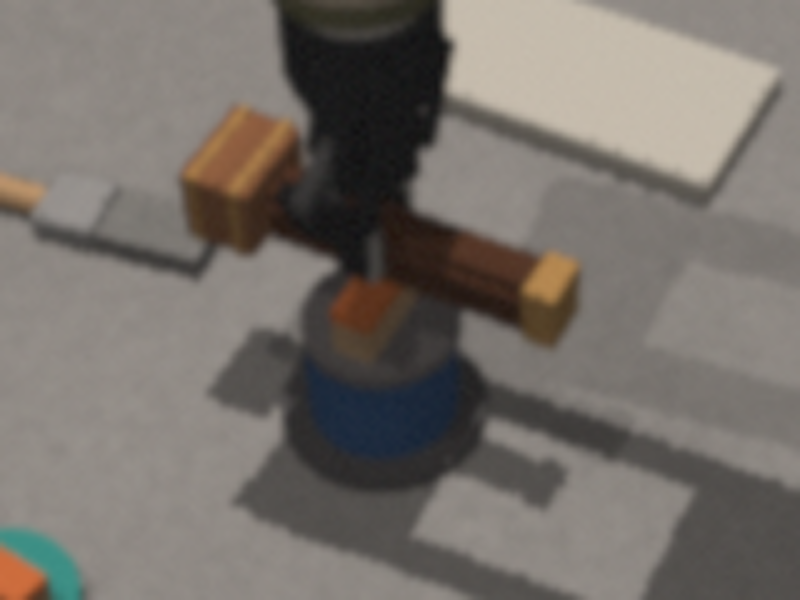

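The mallet hangs level over the bar, with the handle crossing it at about (305,205) in the side view. I'll lower it slowly.

>>> jog_arm --increments '[[1, [4, 0, 0], 0], [1, [4, 0, 0], 0], [1, [2, 0, 0], 0], [1, [1, 0, 0], 0], [1, [0.5, 0, 0], 0], [1, [0, 0, 0], 0]]'

```text
time_s: 22.15
tcp_pos: [581.6, 23.9, 140.2]
orientation: [95.5, 90.0, -0.5]
force: [-0.9, 0.1, -7.6]
opening: 25.0
```

```bash
python3 - <<'E'
from h import *
st()
E
```

```text
t 22.15 tcp [581.6  23.9 140.2] toolx [ 2.e-04 -0.e+00 -1.e+00] zyaw -95.97 open 25.0 F [-0.88  0.11 -7.62] M [0.037 0.013 0.049] q [-2.7  9.5 95.4  0.  75.1 93.3]
```

>>> jog_arm --increments '[[1, [0.5, 0, 0], 0], [1, [0.5, 0, 0], 0], [1, [0, 0, 0], 0]]'

```text
time_s: 22.52
tcp_pos: [581.5, 23.9, 139.1]
orientation: [101.2, 90.0, 5.3]
force: [-0.4, -0.0, -8.3]
opening: 24.8
```

```bash
python3 - <<'E'
from h import *
st()
E
```

```text
t 22.52 tcp [581.5  23.9 139.1] toolx [ 1.e-04  0.e+00 -1.e+00] zyaw -95.97 open 24.8 F [-0.41 -0.04 -8.25] M [ 0.017 -0.064  0.002] q [-2.7  9.6 95.5  0.  74.9 93.3]
```

>>> jog_arm --increments '[[1, [0.4, 0, 0], 0], [1, [0.4, 0, 0], 0], [1, [0, 0, 0], 0]]'

```text
time_s: 22.9
tcp_pos: [581.7, 23.8, 139.0]
orientation: [86.1, 90.0, -9.9]
force: [-4.4, -0.6, 1.9]
opening: 25.1
```

```bash
python3 - <<'E'
from h import *
st()
E
```

```text
t 22.9 tcp [581.7  23.8 139. ] toolx [ 5.e-04 -1.e-04 -1.e+00] zyaw -95.97 open 25.1 F [-4.36 -0.64  1.94] M [-0.032  0.708 -0.066] q [-2.7  9.6 95.5 -0.  74.9 93.3]
```

Contact is about 9 N. I'll ease the grip, then open.

>>> jog_arm --increments '[[1, [0, 0, 0], 0], [1, [0, 0, 0], 0]]' --force 20

```text
time_s: 23.15
tcp_pos: [581.7, 23.8, 139.0]
orientation: [85.5, 90.0, -10.4]
force: [-5.7, -0.4, 3.5]
opening: 25.0
```

```bash
python3 - <<'E'
from h import *
st()
E
```

```text
t 23.15 tcp [581.7  23.8 139. ] toolx [ 6.e-04 -1.e-04 -1.e+00] zyaw -95.97 open 25.0 F [-5.74 -0.38  3.47] M [-0.025  0.843  0.118] q [-2.7  9.6 95.5 -0.  74.9 93.3]
```

>>> jog_arm --increments '[[0.6, [0, 0, 0], 0], [0.5, [0, 0, 0], 0], [0.4, [0, 0, 0], 0], [0.2, [0, 0, 0], 0], [0, [0, 0, 0], 0], [0, [0, 0, 0], 0], [0, [0, 0, 0], 0]]'

```text
time_s: 24.02
tcp_pos: [581.5, 23.9, 138.3]
orientation: [97.8, 90.0, 1.9]
force: [-0.6, 1.1, 0.2]
opening: 85.4
```

```bash
python3 - <<'E'
from h import *
st()
im={n:optics.capture(n)[:,:,::-1].copy() for n in C}
cv2.imwrite("pics/g10.png",cv2.resize(im["side"][150:270,230:390],(800,600),interpolation=2))
E
```

```text
t 24.02 tcp [581.5  23.9 138.3] toolx [ 0.  0. -1.] zyaw -95.97 open 85.4 F [-0.57  1.07  0.24] M [-0.013 -0.032  0.003] q [-2.7  9.6 95.5  0.  74.9 93.3]
```

View pics/g10.png

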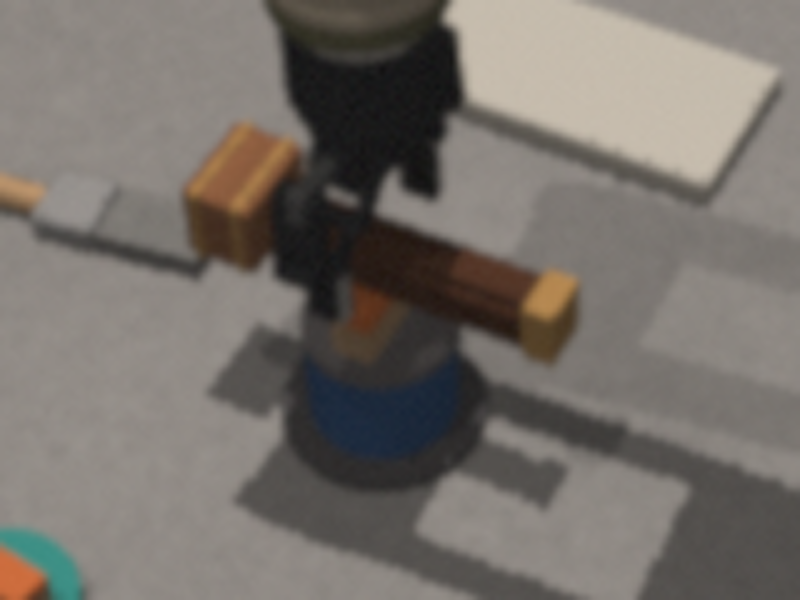

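It is resting level: both ends dropped by the same 17 px in the enlarged crop. I'll withdraw straight up, then aside.

>>> jog_arm --increments '[[0, [-5, 0, 0], 0], [0, [-15, 0, 0], 0], [0, [-30, 0, 0], 0], [0, [-45, 0, 0], 0], [0, [-40, 0, 0], 0], [0, [-10, 0, 40], 0], [0, [0, 0, 50], 0], [0, [0, 0, 50], 0], [0, [0, 0, 50], 0], [0, [0, 0, 30], 0], [0, [0, 0, 0], 0], [0, [0, 0, 0], 0]]'

```text
time_s: 25.62
tcp_pos: [558.8, -194.5, 284.1]
orientation: [106.0, 89.9, 10.0]
force: [-0.2, 0.2, 0.4]
opening: 85.5
```

```bash
python3 - <<'E'
from h import *
st()
im={n:optics.capture(n)[:,:,::-1].copy() for n in C}
k=6
th=np.radians(-6); ex=np.array([np.cos(th),np.sin(th),0]); ey=np.array([-ex[1],ex[0],0]); ez=np.array([0,0,1.])
U=np.array([581.5,24,108])-4.2*ex
for n,(x0,y0,x1,y1) in {"side":(255,160,355,250),"top":(260,140,350,240)}.items():
    c=cv2.convertScaleAbs(cv2.resize(im[n][y0:y1,x0:x1],None,fx=k,fy=k,interpolation=2),alpha=1.5)
    for (a,b,w,h) in ((60,100,28,46),(-101,-83,15,37)):
        P=[U+ex*x+ey*y+ez*h for x,y in((a,-w),(b,-w),(b,w),(a,w))]
        cv2.polylines(c,[((np.array([proj(n,q) for q in P])+.5-[x0,y0])*k).astype(np.int32)],True,(0,255,0),1)
    cv2.imwrite(f"pics/z_{n}.png",c); cv2.imwrite(f"pics/{n}11.png",im[n])
E
```

```text
t 25.62 tcp [ 558.8 -194.5  284.1] toolx [ 9.e-04  2.e-04 -1.e+00] zyaw -95.98 open 85.5 F [-0.15  0.21  0.36] M [-0.002  0.037 -0.036] q [-24.2   5.6  84.4   0.   90.   71.8]
```

View pics/z_side.png

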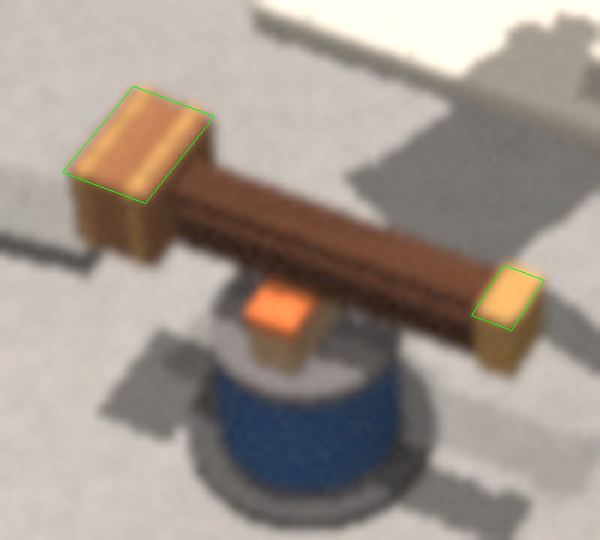

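View pics/z_top.png

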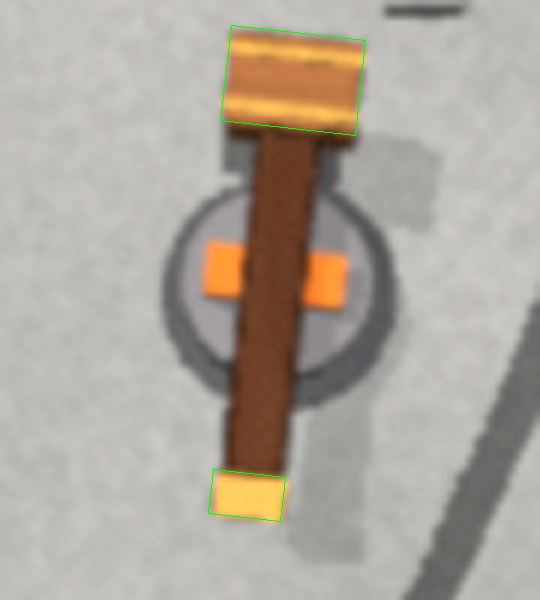

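View pics/top11.png

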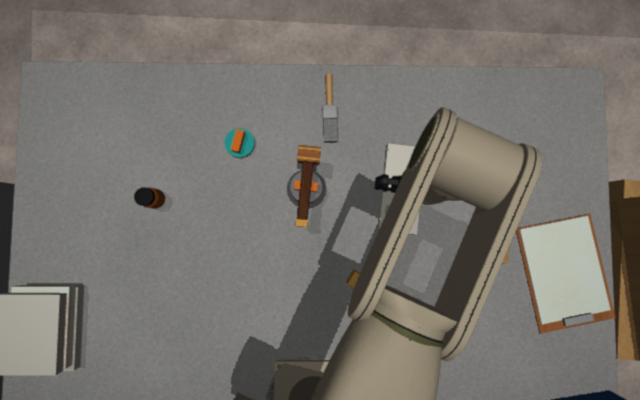

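The mallet lies across the bar and matches the drawn level model at both ends: head at top-view (306,153), butt at (301,222). The jar and brush are where they were. One look for motion before handing in.

>>> jog_arm --increments '[[0, [0, 0, 0], 0], [0, [0, 0, 0], 0], [0, [0, 0, 0], 0], [0, [0, 0, 0], 0]]'

```text
time_s: 26.22
tcp_pos: [558.7, -194.9, 283.3]
orientation: [-118.6, 90.0, 145.5]
force: [0.2, 0.5, 0.6]
opening: 85.3
```

```bash
python3 - <<'E'
from h import *
for n,(x0,y0,x1,y1) in {"side":(255,160,355,250),"top":(260,140,350,240)}.items():
    a=cv2.imread(f"pics/{n}11.png")[y0:y1,x0:x1].astype(np.float32).mean(2); b=optics.capture(n)[y0:y1,x0:x1,::-1].astype(np.float32).mean(2)
    print(n,cv2.phaseCorrelate(a,b),np.abs(a-b).max())
print(manip.finish_job())
E
```

```text
side ((0.03502859114087897, -0.009596443632943874), 0.9967152260674371) 15.333336
top ((0.03655909665656054, -0.016401951794939862), 0.9791403978135851) 22.333336
the job is handed in; nothing more can be done
None
```

The cap is on the stand's rim, the mallet is resting level across its orange bar, and the job was handed in at about 26 s. No verdict came back.

- **Cap:** I set it on the blue tube's rim and let go. Both cameras show it seated and level, with the bar about 1 mm from the rim centre I measured before.
- **Mallet:** I gripped it at 90 N, about 4 mm toward the head from its middle. A 12 mm test lift gave about 7.4 N of weight and almost no wrist moment, so I was within 1–3 mm of the balance point and did not need to shift the grip. I carried it level at over 100 mm and lowered it onto the bar with roughly 10 N of contact.
- **Last checks:**
  - In both views the mallet matches a level model to within about a pixel, and it moved less than 0.04 px over the last 0.6 s.
  - The arm was well clear with near-zero wrist force.
  - The jar, brush and turquoise cap had not moved in the top view. The carton was partly hidden behind the arm in that last picture, but the arm never went near it.
- **Disagreement:** the two cameras differ by 1–1.5 mm on the bar's position, which is within their calibration.

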